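# Click a step attenuator round with a blade through its slot

### The job

Take the adjusting blade out of its stand, put it through the slot in the top of the white attenuator box and click the star wheel inside forward, one tooth at a time, until the pointer stands straight up at its index post. Push gently: 14 N anywhere on the attenuator is too much. Then put the blade back in its stand, standing upright in its hole, and leave the other things on the bench where they are.

Things in the scene. Friction and masses are not known exactly. Their poses are not given: they have to be found in the camera images.
- attenuator: White box fixed to the bench, 160 mm along its x, 110 mm along its y, top at 70 mm; on top a 110 x 44 mm aluminium cover 3 mm thick, upper face at 73 mm. Origin: under the box's centre; z up. +x is forward along the slot; two coaxial sockets on the -x front. A clear guard, 24 mm thick, 91 mm high, stands on the +y side round the pointer.
- slot_nominal (a point): Point on the cover's upper face straight above where the wheel's axle would nominally be; axes as the attenuator's. Slot in the cover: from 14 mm behind (-x) to 15.5 mm ahead (+x), 14 mm wide. But cover, slot and wheel together (a cartridge) really sit up to 10 mm further to +x or -x, differently each time and not measured; y is true.
- slot_end_nominal (a point): Nominal +x end of the slot at the cover's upper face (really up to 10 mm off along x). A blade 4 mm thick in the gap above the axle, tip 18 mm below the cover's face, pushed to +x, takes the tooth ahead over its detent only in the last 3 mm before it meets this end, which is solid; stopped shorter, the wheel springs back. Pressing hard tilts the tool in the fingers. The detent takes about 3 N.
- axle_nominal (a point): Nominal centre of the star wheel (really up to 10 mm off along x), 36 mm below the cover's upper face; axle along y. Steel, 9 teeth 4 mm thick and 10 mm wide, tip radius 30 mm, hub radius 14 mm. At every rest a gap between two teeth is straight above the axle. Tooth tips come within 6 mm of the cover's face. Lift the blade 15 mm to clear the teeth.
- star (a joint): Angle (rad) of the star wheel. 0: the pointer (44 mm dark arm on the wheel's shaft, under the clear guard) stands straight up beside the small index post; negative: short of it. Grows as the wheel's top is pushed to the attenuator's +x (forward). A sprung detent has rests at whole multiples of 0.698 (one tooth); it starts 2 or 3 teeth short of 0.
- tool_handle (a point): Centre of the handle of the adjusting blade, a loose tool of 100 g standing upright in the stand. Handle: black, 20 x 20 mm, 60 mm tall (30 mm above and below this point). Below it a steel blade 40 mm long, 4 mm thick along its x and 8 mm wide along its y; blade tip 70 mm below this point. z up along the tool.
- stand: Grey block 70 x 70 mm, 48 mm high, fixed to the bench; origin at the centre of its underside. In its top centre a rectangular hole 11 mm (its x) by 15 mm (its y), 44 mm deep: the blade hangs in it and the handle's shoulder rests on the block's top, so that the handle's centre is 78 mm over the bench.
- case: Bystander: white plastic case 90 x 70 x 45 mm, origin under its centre.
- driver: Bystander: screwdriver, 150 mm, lying on the bench in front of the attenuator.
- breadboard: Bystander: white breadboard 55 x 165 mm with four small green boards, 21 mm high, origin under its centre.
- spool: Bystander: grey spool, 56 mm across, 40 mm tall, origin under its centre.
- terminator: Bystander: brass terminator, upright, 18 mm across and 28 mm tall, origin under its centre.
- multimeter: Bystander: grey hand meter 140 x 75 x 35 mm, origin under its centre.
- mug: Bystander: white mug 76 mm across, 90 mm tall, origin under its centre.
Mind the look-alikes: they are no part of the job. What is meant by the part that bears tool_handle is not purple, and is the smaller of those in its own colour.

How it is judged:
On the way, in this order (a step that is already met when the one before it is completed fails the run):
1. the blade is lifted out of its stand (height (world z) of tool_handle above 0.12 m), for 0.1 s.
2. the star wheel rests one tooth short of the mark (value of joint star between -0.898 and -0.498 rad), for 0.2 s.
3. the star wheel rests with the pointer at the index post (value of joint star between -0.2 and 0.2 rad), for 0.2 s.
At the end, for the whole second after the job is handed in: The star wheel is at rest within 0.2 rad of 0 (pointer upright at the index post); the blade stands in its stand's hole, handle centre within 8 mm of the hole's centre both ways and within 4 mm of 78 mm height, tilted less than 0.1 rad (all of step 3 and velocity of joint star between -0.05 and 0.05 rad/s and x of tool_handle in the frame of stand between -0.008 and 0.008 m and y of tool_handle in the frame of stand between -0.008 and 0.008 m and z of tool_handle in the frame of stand between 0.074 and 0.082 m and angle between tool_handle's own z axis and vertical below 0.1 rad); the robot touches nothing.
It fails at once if more than 14 N on the attenuator (case, cover or wheel) (contact force between attenuator and anything else above 14 N).
It fails at once if a bystander moved more than 20 mm (distance of any of case, driver, breadboard, spool, terminator, multimeter, mug from where it was at the start of the episode above 0.02 m).
It also fails if it takes over 67 s, if anything falls off the work surface, if the arm or the gripper's body presses on something with over 40 N, if the wrist force passes 120 N, or if a joint passes its speed limit or range.

### The arm

A 6-joint arm with a two-finger parallel gripper is mounted at the origin on the work surface. World frame = base frame: x ahead of the robot, y to its left, z up, the work surface at z = 0. Lengths are in m, angles in rad, forces in N, time in s.
With the tool pointing down it reaches from about 0.425 to 0.95 m from the base axis. Payload 3.5 kg.
Tool frame: the origin (TCP) lies midway between the tips of the shut fingers; the grasp point (between the pads) lies 19 mm behind it (grip_point_offset is the distance from the TCP to the grasp point, in m); z points along the fingers, y is the line along which they close (so a half turn about z gives the same grasp; the last joint's range is limited). The gripper opens to 85 mm and grips with 20 to 120 N. Pads are 22 mm wide; open, the fingers measure 114 mm over their backs; the gripper's body (76 mm by 85 mm) begins 54 mm behind the grasp point. The pads swing forward as they close: fully open they stand 13 mm farther back than shut.
Start: joints at [-1.317, 0.286, 1.577, -0, 1.279, -0.15], TCP at [0.265, -0.621, 0.231] pointing down, gripper open.
Joint ranges: [-2.77, 2.77], [-0.9, 2.22], [0.21, 2.48], [-1.53, 4.67], [0.24, 2.81], [-2.84, 2.84]. Speed limits (rad/s): [2.79, 2.79, 3.14, 3.14, 3.14, 3.14].

### API

Orientations are given as a 3x3 rotation matrix whose columns are the frame's x, y, z axes.
In Python, from bench import state, grab_frame, camera_info, finish_job, grip_point_offset gives the robot as it stands. The module is installed in compiled form; this text tells all that it offers.
- The arm moves only by the shell command python3 -m crank 'ROWS'. ROWS is JSON, a list of rows, each a list of 5 numbers: the shift along the world's x, y, z in units of 500 mm (1.0 is 500 mm), then the turn about the world's z in units of 2 rad (1.0 is 2 rad), then the opening, from 0 (shut) to 1 (fully open). In form: [[tx, ty, tz, spin, jaw], ...]. A call has 1 to 12 rows; each row is the pose to reach, as a shift and turn from the pose commanded when the call began; what a row does not reach only later rows make up. A row lasts 1/12 s, in which the tool goes at most 41.7 mm and 7.16 degrees, less where a joint would pass 70% of its speed; a pose out of reach is approached as far as the arm can. A call with a number of a shift or a turn outside -1 to 1 is refused whole. A call with a gripper value outside its range is refused whole. The fingers move at their own pace and stop on an object; the grip force is fixed at half the most. Time passes only in rows, so rows that repeat a pose let the fingers close. It gives the time, the measured TCP pose, the force, the opening and the grip force at its end, in the units of the state.
- state(): the state, without advancing time (a new reading comes with each control period).
- grab_frame(name): name is "scene" or "top"; returns the picture (400x640x3 uint8, red, green, blue); there is no depth.
- camera_info(name): a dict with "camera_matrix" (3x3 intrinsics, pixels), "rvec" (rotation vector, rad) and "tvec" (3), from world to camera coordinates, as OpenCV has them. Camera axes: x right, y down, z forward; pixel columns grow to the right and rows downward; lengths in m; the calibration is good to about 2 mm. A picture is of the moment at which its call begins. camera_info takes no time and is no camera call.
- finish_job(): hands the job in; it is judged then, once.
The state is a dict: "time_s": time; "joints": joint angles; "joint_vel": joint speeds; "tau": joint torques, N m; "tcp_pos": TCP position; "tcp_rot": TCP orientation; "contact_force": force on the tool from outside, world axes, zero at the start; "moment": the same for the moment, N m; "opening": finger opening in m; "gripper_force": force on a finger pad.
Only numpy, scipy, OpenCV 4.12 (cv2) and the standard library are available. Lean on these libraries where they do the work, as an engineer would, in place of code of your own. Each camera call takes 0.05 s, during which the arm holds its last target. There are 200 camera calls.

## Working session

There is one attempt and no reset: what is moved stays moved. The work goes in short steps, Python scripts to look and compute and a shell command to move; the robot and the scene stay as the last step left them, time stands still between calls to the robot, and variables do not carry over. Pictures are saved under pics/ and viewed, at most 10 in all, crops included, and the job is handed in when it is done.

```bash
mkdir -p pics; python3 - <<'E'
from bench import *
import cv2
for n in("scene","top"):
    cv2.imwrite(f"pics/{n}0.png",cv2.resize(grab_frame(n),None,fx=1.25,fy=1.25,interpolation=cv2.INTER_CUBIC)[:,:,::-1]); print(n,camera_info(n))
s=state();print(s['tcp_pos'],s['tcp_rot'],s['time_s'],s['opening'],s['contact_force'],grip_point_offset)
E
```

```text
scene {'camera_matrix': array([[463.78271592,   0.        , 324.74083848],
       [  0.        , 463.78271592, 200.51750476],
       [  0.        ,   0.        ,   1.        ]]), 'rvec': array([ 2.16409892,  1.00517233, -0.4163385 ]), 'tvec': array([-0.38297568, -0.27038732,  1.77118789])}
top {'camera_matrix': array([[452.31647592,   0.        , 319.52708437],
       [  0.        , 452.31647592, 198.60766594],
       [  0.        ,   0.        ,   1.        ]]), 'rvec': array([ 2.1815457 , -2.00855769,  0.23407553]), 'tvec': array([-0.03616249,  0.60436036,  1.35888947])}
[ 0.26510803 -0.62009821  0.2300675 ] [[ 9.19557320e-01  3.92955531e-01 -5.34815576e-04]
 [ 3.92955755e-01 -9.19554994e-01  2.09473584e-03]
 [ 3.31345703e-04 -2.13638854e-03 -9.99997663e-01]] 0.1 0.08539422729737224 [ 0.20346562 -0.45745655  0.99869277] 0.0187
```

View pics/scene0.png

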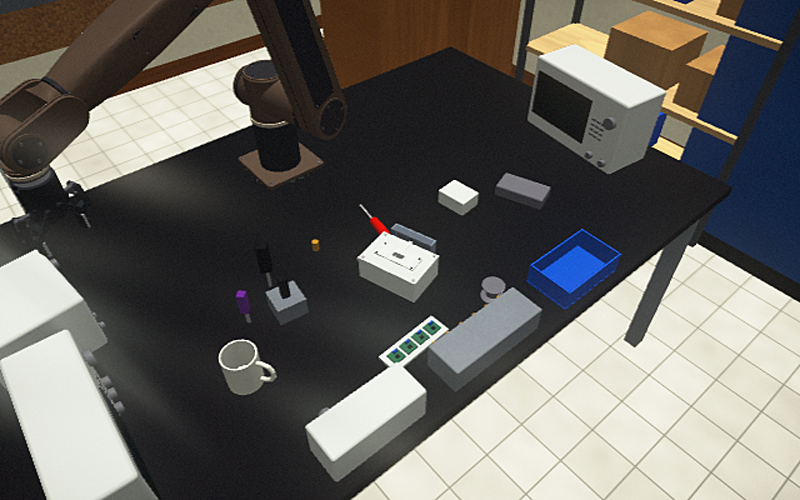

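View pics/top0.png

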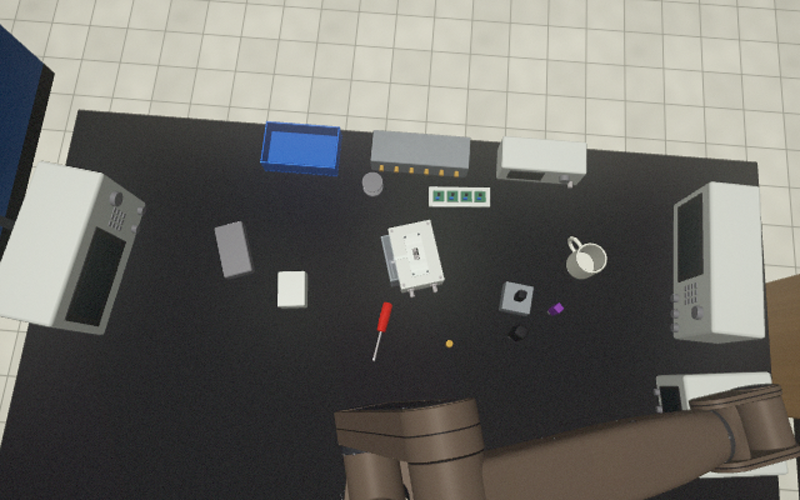

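The scene view shows three blade-like tools: black in the stand (scene 284,288; top 520,296), black beside it (scene 263,258; top 517,333) and purple (scene 242,300; top 556,309). The one in the grey stand should be the smaller black one; I'll confirm that in a crop.

```bash
cat > h.py <<'E'
from bench import *
import cv2,numpy as np
def crop(n,x0,y0,w,h,f,out,img=None):
    im=grab_frame(n) if img is None else img
    c=cv2.resize(im[y0:y0+h,x0:x0+w],None,fx=f,fy=f,interpolation=cv2.INTER_CUBIC)[:,:,::-1]
    cv2.imwrite(out,c)
def ray(n,u,v,z):
    c=camera_info(n);R=cv2.Rodrigues(c['rvec'])[0];C=-R.T@c['tvec']
    d=R.T@np.linalg.inv(c['camera_matrix'])@[u,v,1]
    return (C+d*(z-C[2])/d[2])
def proj(n,p):
    c=camera_info(n);return cv2.projectPoints(np.array(p,float).reshape(-1,3),c['rvec'],c['tvec'],c['camera_matrix'],None)[0].reshape(-1,2)
E
python3 - <<'E'
from h import *
crop("top",300,165,160,120,5,"pics/topc.png")
crop("scene",185,170,175,125,4.5,"pics/scenec.png")
E
```

```text
(no output)
```

View pics/topc.png

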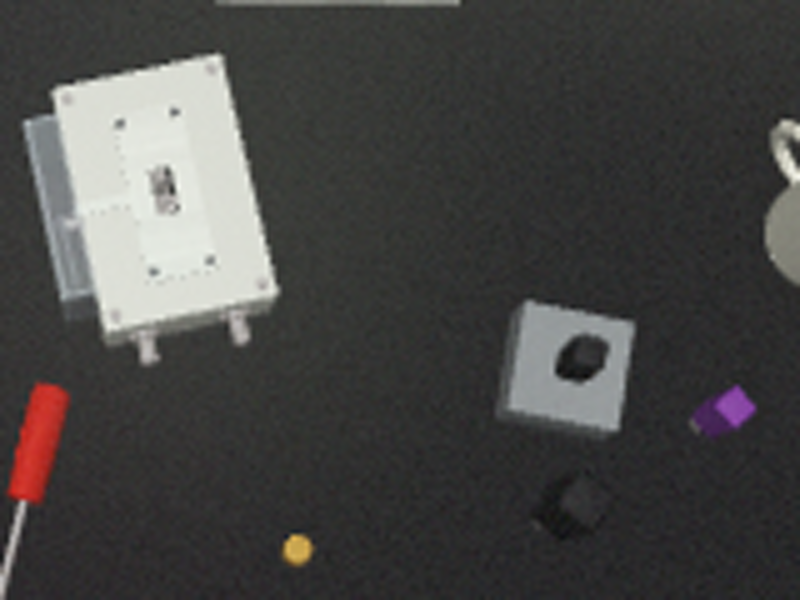

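View pics/scenec.png

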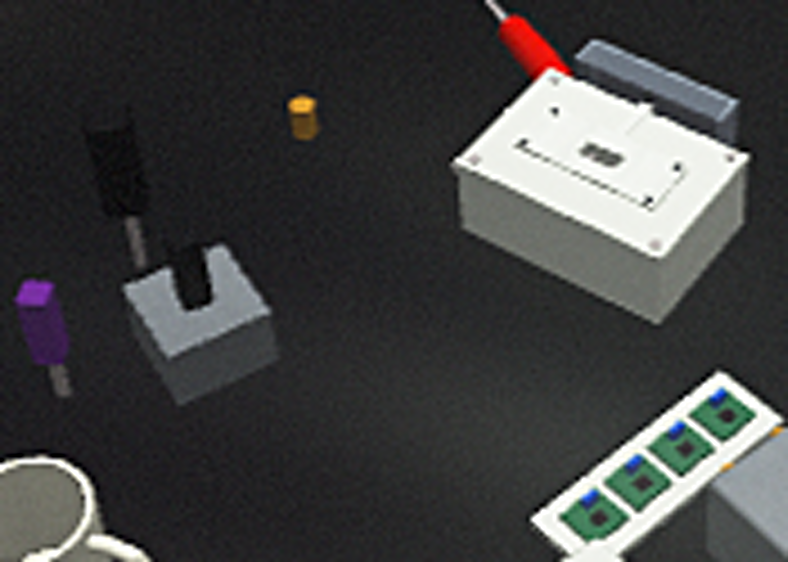

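The tool in the stand is the smaller black one. The free black tool at top crop (575,500) is bigger, and the purple one is excluded. Next I measure.

```bash
python3 - <<'E'
from h import *
T=lambda x,y,z:ray("top",300+x/5,165+y/5,z)[:2]
S=lambda x,y,z:ray("scene",185+x/4.5,170+y/4.5,z)[:2]
bt=np.array([T(53,88,.07),T(222,54,.07),T(278,292,.07),T(105,334,.07)])
bs=np.array([S(550,70,.07),S(748,157,.07),S(660,255,.07),S(455,162,.07)])
print("box top",bt,bt.mean(0),"\nscene",bs,bs.mean(0))
for b in(bt,):
    d=b[0]+b[1]-b[2]-b[3];e=b[0]+b[3]-b[1]-b[2];print(np.linalg.norm(d)/2,np.degrees(np.arctan2(d[1],d[0])),np.linalg.norm(e)/2,np.degrees(np.arctan2(-e[0],e[1])))
sc=np.array([T(*p,.073) for p in[(120,124),(175,112),(210,260),(153,272)]]);print("screws top",sc.mean(0))
sc=np.array([S(*p,.073) for p in[(555,111),(678,167),(648,202),(521,145)]]);print("screws scene",sc.mean(0))
print("slot ends top",T(163,166,.073),T(169,212,.073),"scene ctr",S(603,154,.073))
st=np.array([T(527,300,.048),T(635,321,.048),T(617,434,.048),T(507,408,.048)]);print("stand",st,st.mean(0))
ss=np.array([S(123,291,.048),S(225,245,.048),S(270,310,.048),S(169,357,.048)]);print("stand s",ss,ss.mean(0))
print("handle top",T(592,352,.108), "scene base?",S(195,300,.048))
a=grab_frame("top")[220:250,400:430];b=grab_frame("scene")[215:265,210:260]
g=lambda im:np.clip((im.astype(float)/255)**.45*300-30,0,255).astype(np.uint8)
a=cv2.resize(g(a),(390,390),interpolation=cv2.INTER_CUBIC);b=cv2.resize(g(b),(390,390),interpolation=cv2.INTER_CUBIC)
cv2.imwrite("pics/hand.png",np.hstack([a,b])[:,:,::-1])
E
```

```text
box top [[ 6.55019473e-01  4.63966361e-02]
 [ 6.86379711e-01 -5.92926407e-02]
 [ 5.35391921e-01 -1.04851791e-01]
 [ 5.00129650e-01  5.21866180e-04]] [ 0.59423019 -0.02930648] 
scene [[ 0.50912463 -0.00139374]
 [ 0.66011079  0.04590278]
 [ 0.68892207 -0.05630955]
 [ 0.53883529 -0.10575981]] [ 0.59924819 -0.02939008]
0.159625558707932 16.642626384870976 0.11066404174027453 17.518423329662365
screws top [ 0.59292989 -0.02934259]
screws scene [ 0.59824302 -0.03056423]
slot ends top [ 0.6092345  -0.02723067] [ 0.57998835 -0.03322326] scene ctr [ 0.59836625 -0.02790439]
stand [[ 0.54730782 -0.26384156]
 [ 0.53949884 -0.33241088]
 [ 0.46712844 -0.32321546]
 [ 0.47773654 -0.25403268]] [ 0.50791791 -0.29337514]
stand s [[ 0.47749659 -0.32476968]
 [ 0.48539691 -0.25367214]
 [ 0.55103563 -0.26205163]
 [ 0.54309833 -0.33089659]] [ 0.51425687 -0.29284751]
handle top [ 0.50746514 -0.29337521] scene base? [ 0.51344575 -0.29378571]
```

View pics/hand.png

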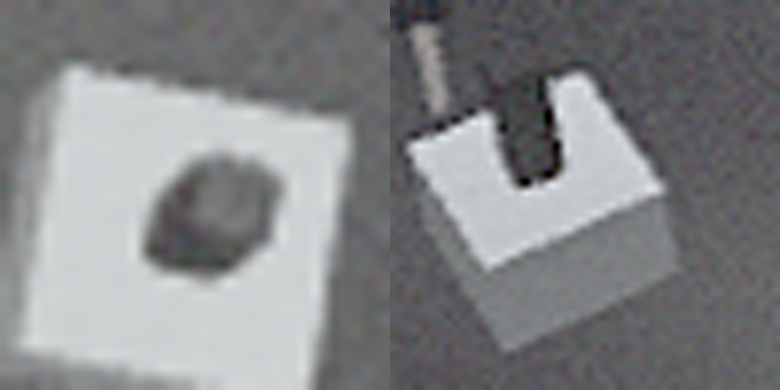

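```bash
python3 - <<'E'
from h import *
from scipy.optimize import differential_evolution as DE
def tri(tx,ty,sx,sy):
    P=[];
    for n in("top","scene"):
        c=camera_info(n);P.append(c['camera_matrix']@np.c_[cv2.Rodrigues(c['rvec'])[0],c['tvec']])
    X=cv2.triangulatePoints(P[0],P[1],np.array([300+tx/5,165+ty/5]),np.array([185+sx/4.5,170+sy/4.5]));return (X[:3]/X[3]).ravel().round(3)
print("big",tri(590,495,108,125),"purple",tri(738,405,36,288),"stand tool",tri(592,352,188,250))
print("cams",[(-cv2.Rodrigues(camera_info(n)['rvec'])[0].T@camera_info(n)['tvec']).round(2) for n in("top","scene")])
im=grab_frame("top").astype(float).mean(2)
x0,y0,w,h=404,226,22,24
roi=cv2.resize(im[y0:y0+h,x0:x0+w].astype(np.float32),None,fx=1,fy=1)
lo,hi=roi.min()+8,np.median(im[245:248,408:418]);print(lo,hi)
m=np.clip((hi-roi)/(hi-lo),0,1); 
def ren(x,y,a):
    c,s=np.cos(a),np.sin(a);P=[(x+c*i*.01-s*j*.01,y+s*i*.01+c*j*.01,z) for i in(-1,1) for j in(-1,1) for z in(.048,.108)]
    q=proj("top",P);q=(q-[x0,y0]+.5)*8
    M=np.zeros((h*8,w*8),np.uint8);cv2.fillConvexPoly(M,cv2.convexHull(q.astype(np.float32)).astype(int),1)
    return cv2.resize(M.astype(np.float32),(w,h),interpolation=cv2.INTER_AREA)
f=lambda p:float(((cv2.GaussianBlur(ren(*p),(3,3),.6)-m)[5:19,4:20]**2).sum())
for k in range(-45,45,9):
    r=DE(f,[(.495,.525),(-.305,-.28),np.radians([k,k+9])],seed=1,maxiter=15,popsize=8,polish=False);print(k,r.x.round(4),np.degrees(r.x[2]).round(1),round(r.fun,2))
E
```

```text
big [ 0.42  -0.289  0.13 ] purple [ 0.485 -0.382  0.099] stand tool [ 0.511 -0.294  0.093]
cams [array([ 0.28, -0.01,  1.46]), array([ 1.35, -0.65,  1.05])]
30.333334 153.5
-45 [ 0.5089 -0.2916 -0.6291] -36.0 4.76
-36 [ 0.509  -0.2915 -0.5437] -31.2 4.25
-27 [ 0.5088 -0.2916 -0.3797] -21.8 4.03
-18 [ 0.5089 -0.2916 -0.2138] -12.3 4.29
-9 [ 0.509  -0.2913 -0.0993] -5.7 4.69
0 [ 0.5088 -0.2913  0.0148] 0.8 5.0
9 [ 0.5089 -0.2912  0.1821] 10.4 5.49Traceback (most recent call last):
  File "<stdin>", line 22, in <module>
    return fun(*args, **kwargs)
    ret = solver.solve()
    next(self)
    ~~~~^^^^^^
    energy = self.func(parameters)
    return self.f(x, *self.args)
           ~~~~~~^^^^^^^^^^^^^^^
  File "<stdin>", line 20, in <lambda>
  File "<stdin>", line 17, in ren
  File "h.py", line 12, in proj
    c=camera_info(n);return cv2.projectPoints(np.array(p,float).reshape(-1,3),c['rvec'],c['tvec'],c['camera_matrix'],None)[0].reshape(-1,2)
ValueError: time passes only in moves, steps and waits
```

```bash
python3 -m crank '[[0.492,0.654,0,0.49,0.5],[0.492,0.654,0,0.49,0.5],[0.492,0.654,0,0.49,0.5],[0.492,0.654,0,0.49,0.5],[0.492,0.654,0,0.49,0.5],[0.492,0.654,0,0.49,0.5],[0.492,0.654,0,0.49,0.5],[0.492,0.654,0,0.49,0.5],[0.492,0.654,0,0.49,0.5],[0.492,0.654,0,0.49,0.5],[0.492,0.654,0,0.49,0.5],[0.492,0.654,0,0.49,0.5]]'; python3 - <<'E'
from h import *
s=state();R=s['tcp_rot'];print(s['tcp_pos'],np.degrees(np.arctan2(R[1,1],R[0,1])),s['opening'],s['joints'].round(2),s['contact_force'])
E
```

```text
time_s: 1.35
tcp_pos: [0.5121, -0.2921, 0.2314]
tcp_rot: [[0.182, 0.983, -0.0], [0.983, -0.182, -0.0], [-0.0, -0.0, -1.0]]
contact_force: [0.6, -0.4, -0.2]
opening: 0.0427
gripper_force: 0.0
[ 0.5120909  -0.29214922  0.23143109] -10.498846382238412 0.04272431677021312 [-0.69  0.1   1.79 -0.    1.25 -0.51] [ 0.5941455  -0.39459864 -0.23230655]
```

```bash
python3 -m crank '[[0,0,-0.08,0,0.5],[0,0,-0.16,0,0.5],[0,0,-0.24,0,0.5],[0,0,-0.32,0,0.5],[0,0,-0.354,0,0.5],[0,0,-0.354,0,0.5],[0,0,-0.354,0,0],[0,0,-0.354,0,0],[0,0,-0.354,0,0],[0,0,-0.354,0,0],[0,0,-0.354,0,0],[0,0,-0.354,0,0]]'
```

```text
time_s: 2.35
tcp_pos: [0.5119, -0.2946, 0.0561]
tcp_rot: [[0.186, 0.983, 0.002], [0.983, -0.186, -0.002], [-0.002, 0.002, -1.0]]
contact_force: [-0.8, -0.6, 3.8]
opening: 0.0193
gripper_force: 61.1
```

```bash
python3 -m crank '[[0,0,0.06,0,0],[0,0,0.12,0,0],[0,0,0.18,0,0],[0,0,0.24,0,0],[0,0,0.24,0,0]]'; python3 - <<'E'
from h import *
g=lambda im:np.clip((im.astype(float)/255)**.5*290-20,0,255).astype(np.uint8)
t=g(grab_frame("top"));s=g(grab_frame("scene"))
p=proj("top",[.512,-.294,.1])[0].astype(int);q=proj("scene",[.512,-.294,.12])[0].astype(int);print(p,q)
a=cv2.resize(t[p[1]-30:p[1]+20,p[0]-25:p[0]+25],(390,390),interpolation=cv2.INTER_CUBIC)
b=cv2.resize(s[q[1]-30:q[1]+40,q[0]-35:q[0]+35],(390,390),interpolation=cv2.INTER_CUBIC)
cv2.imwrite("pics/lift.png",np.hstack([a,b])[:,:,::-1])
E
```

```text
time_s: 2.77
tcp_pos: [0.5146, -0.296, 0.1824]
tcp_rot: [[0.186, 0.983, 0.011], [0.983, -0.185, -0.008], [-0.006, 0.012, -1.0]]
contact_force: [1.3, -0.1, -0.3]
opening: 0.0194
gripper_force: 60.6
[418 234] [224 219]
```

View pics/lift.png

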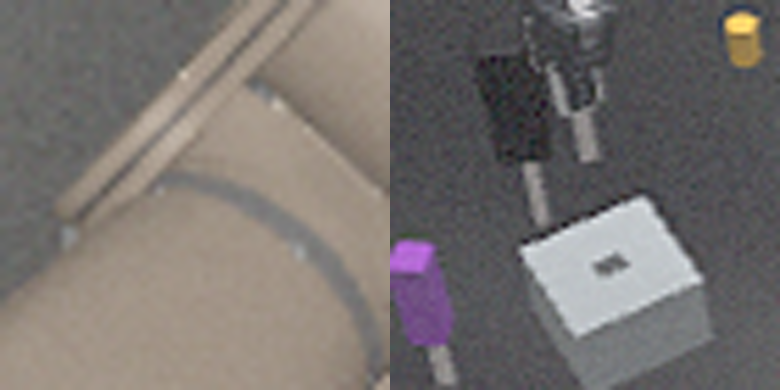

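The hole's long side runs along world y, so the blade's thin axis lies along my closing axis. The blade hangs straight, seen at crop (588,140). Now I move over the slot.

```bash
python3 -m crank '[[0.023,0.076,0,0.04,0],[0.046,0.152,0,0.08,0],[0.07,0.228,0,0.12,0],[0.093,0.304,0,0.16,0],[0.116,0.38,0,0.2,0],[0.139,0.456,0,0.244,0],[0.162,0.532,0,0.244,0],[0.162,0.532,-0.04,0.244,0],[0.162,0.532,-0.09,0.244,0],[0.162,0.532,-0.09,0.244,0],[0.162,0.532,-0.09,0.244,0],[0.162,0.532,-0.09,0.244,0]]'; python3 - <<'E'
from h import *
s=state();R=s['tcp_rot'];print(s['tcp_pos'],np.degrees(np.arctan2(R[1,1],R[0,1])),s['contact_force'],R[:,2])
g=lambda im:np.clip((im.astype(float)/255)**.7*255,0,255).astype(np.uint8)
c=g(grab_frame("scene"))
crop("scene",270,150,100,80,7,"pics/over.png",c)
tip=s['tcp_pos']-[0,0,.0481]
print("tip px crop",((proj("scene",[tip])[0]-[270,150]+.5)*7))
E
```

```text
time_s: 3.87
tcp_pos: [0.5918, -0.0279, 0.1288]
tcp_rot: [[-0.296, 0.955, -0.002], [0.955, 0.296, 0.0], [0.001, -0.002, -1.0]]
contact_force: [0.6, -0.2, -1.5]
opening: 0.0192
gripper_force: 60.6
[ 0.59177612 -0.02791851  0.12875584] 17.217303972070496 [ 0.56321877 -0.20764663 -1.48185067] [-1.69318658e-03  3.65548591e-04 -9.99998500e-01]
tip px crop [336.48326992 361.94466163]
```

View pics/over.png

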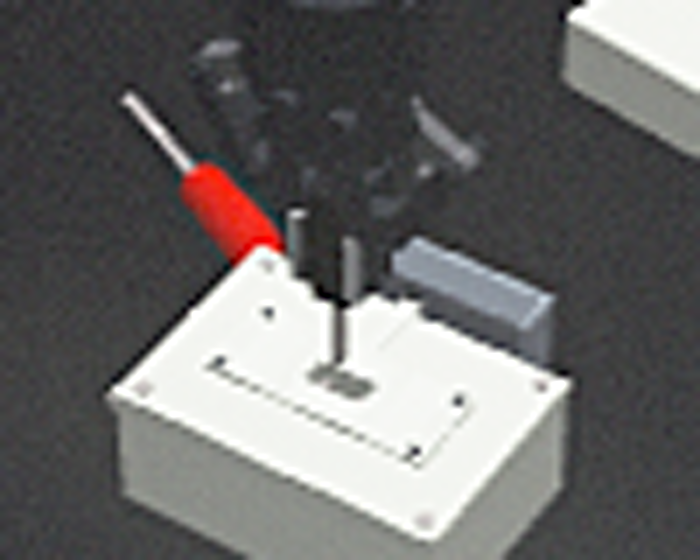

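```bash
python3 - <<'E'
from h import *
s=state();S=lambda x,y,z:ray("scene",270+x/7-.5,150+y/7-.5,z)
a=np.radians(17.3);F=np.array([[np.cos(a),np.sin(a)],[-np.sin(a),np.cos(a)]])
t=S(339,362,s['tcp_pos'][2]-.0481)[:2]
for n,p in dict(screws=(339.8,382.3),slot=(342,381),l=(309,374),r=(374,388)).items(): print(n,(F@(S(*p,.073)[:2]-t)*1000).round(1))
print(t,s['tcp_pos'],F@(np.array([.5956,-.030])-s['tcp_pos'][:2])*1000)
E
```

```text
screws [ 2.1 -2.7]
slot [ 2.5 -1.6]
l [-11.7  -5.6]
r [16.2  2.2]
[ 0.59335184 -0.02782664] [ 0.59249919 -0.02825455  0.12985247] [ 2.44147395 -2.58859102]
```

```bash
python3 -m crank '[[0.0056,-0.003,0,0,0],[0.0056,-0.003,0,0,0],[0.0056,-0.003,0,0,0],[0.0056,-0.003,0,0,0]]'; sleep 0.1; python3 -m crank '[[0,0,-0.006,0,0],[0,0,-0.012,0,0],[0,0,-0.016,0,0],[0,0,-0.02,0,0],[0,0,-0.02,0,0]]'
```

```text
time_s: 4.25
tcp_pos: [0.5954, -0.0296, 0.1301]
tcp_rot: [[-0.296, 0.955, 0.001], [0.955, 0.296, -0.0], [-0.001, 0.001, -1.0]]
contact_force: [-0.6, 0.1, -2.1]
opening: 0.0191
gripper_force: 60.6
time_s: 4.67
tcp_pos: [0.5945, -0.0291, 0.1184]
tcp_rot: [[-0.297, 0.955, -0.001], [0.955, 0.297, 0.0], [0.001, -0.001, -1.0]]
contact_force: [0.2, 0.0, -1.0]
opening: 0.0193
gripper_force: 60.6
```

```bash
python3 -m crank '[[0,0,-0.005,0,0],[0,0,-0.01,0,0],[0,0,-0.014,0,0],[0,0,-0.014,0,0]]'; python3 -m crank '[[0,0,-0.005,0,0],[0,0,-0.01,0,0],[0,0,-0.0166,0,0],[0,0,-0.0166,0,0],[0,0,-0.0166,0,0]]'
```

```text
time_s: 5.0
tcp_pos: [0.5946, -0.0291, 0.1116]
tcp_rot: [[-0.296, 0.955, -0.001], [0.955, 0.296, 0.0], [0.001, -0.001, -1.0]]
contact_force: [-0.1, -0.5, -0.8]
opening: 0.0193
gripper_force: 60.6
time_s: 5.42
tcp_pos: [0.5948, -0.0291, 0.1036]
tcp_rot: [[-0.296, 0.955, -0.001], [0.955, 0.296, 0.0], [0.0, -0.001, -1.0]]
contact_force: [0.9, 0.0, -0.5]
opening: 0.0191
gripper_force: 60.6
```

```bash
python3 -m crank '[[0.0038,0.0012,0,0,0],[0.0076,0.0024,0,0,0],[0.0115,0.0036,0,0,0],[0.0153,0.0048,0,0,0],[0.0172,0.0054,0,0,0],[0.0172,0.0054,0,0,0]]'; python3 -m crank '[[0.001,0.0003,0,0,0],[0.0019,0.0006,0,0,0],[0.0029,0.0009,0,0,0],[0.0038,0.0012,0,0,0],[0.0038,0.0012,0,0,0]]';
```

```text
time_s: 5.92
tcp_pos: [0.6043, -0.0263, 0.1042]
tcp_rot: [[-0.296, 0.955, 0.001], [0.955, 0.296, 0.0], [-0.0, 0.001, -1.0]]
contact_force: [-1.1, -0.5, -0.8]
opening: 0.0193
gripper_force: 60.7
time_s: 6.33
tcp_pos: [0.606, -0.0259, 0.1043]
tcp_rot: [[-0.296, 0.955, 0.001], [0.955, 0.296, 0.0], [-0.0, 0.001, -1.0]]
contact_force: [0.0, -0.8, -1.1]
opening: 0.0192
gripper_force: 60.7
```

```bash
python3 -m crank '[[0.001,0.0003,0,0,0],[0.0019,0.0006,0,0,0],[0.0019,0.0006,0,0,0]]'|grep -E "pos|contact"; python3 -m crank '[[0.001,0.0003,0,0,0],[0.001,0.0003,0,0,0]]'|grep -E "pos|contact";python3 -m crank '[[0.001,0.0003,0,0,0],[0.001,0.0003,0,0,0]]'|grep -E "pos|contact"
```

```text
tcp_pos: [0.6067, -0.0256, 0.1041]
contact_force: [0.3, -0.2, -0.9]
tcp_pos: [0.6074, -0.0253, 0.1041]
contact_force: [0.8, 0.5, -1.8]
tcp_pos: [0.6076, -0.0253, 0.1041]
contact_force: [0.5, 0.8, -1.7]
```

```bash
for i in 1 ; do python3 -m crank '[[0.001,0.0003,0,0,0],[0.001,0.0003,0,0,0]]'|grep -E "pos|contact"; python3 -m crank '[[0.001,0.0003,0,0,0],[0.001,0.0003,0,0,0]]'|grep -E "pos|contact"; done;  python3 - <<'E'
from h import *
for k in range(1): print(state()['contact_force'],state()['moment'])
g=lambda im:np.clip((im.astype(float)/255)**.6*255,0,255).astype(np.uint8)
a=g(grab_frame("scene"))[165:225,280:350]; b=g(grab_frame("top"))[165:240,295:360]
cv2.imwrite("pics/p1.png",np.hstack([cv2.resize(a,(467,400),interpolation=cv2.INTER_CUBIC),cv2.resize(b,(333,400),interpolation=cv2.INTER_CUBIC)])[:,:,::-1])
E
```

```text
tcp_pos: [0.6077, -0.0252, 0.104]
contact_force: [-0.6, -0.7, -1.0]
tcp_pos: [0.6078, -0.0252, 0.104]
contact_force: [-2.1, -1.4, 0.9]
[-2.06461731 -1.37131072  0.90457824] [-0.27314939  0.55361874 -0.03430041]
```

View pics/p1.png

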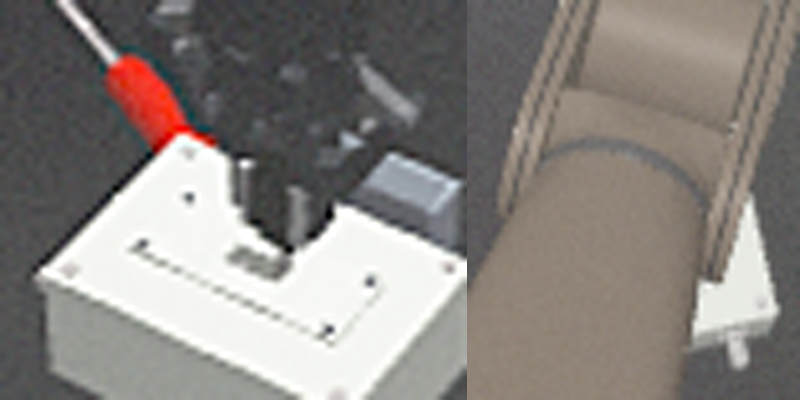

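The blade is at the slot's +x end, near crop (290,255), and the TCP has stalled with a rising back force. I'll give one slight further push and then retract.

```bash
python3 -m crank '[[0.0008,0.0002,0,0,0],[0.0008,0.0002,0,0,0]]'|grep -E "pos|contact"; python3 -c "
from bench import state;s=state();print(s['moment'],s['contact_force'])"
```

```text
tcp_pos: [0.6079, -0.0252, 0.1039]
contact_force: [-5.1, -1.8, 1.5]
[-0.33654709  0.99556828 -0.00745779] [-5.05619989 -1.78367153  1.46845201]
```

```bash
python3 -m crank '[[0.0008,0.0002,0,0,0],[0.0008,0.0002,0,0,0]]'|grep -E "pos|contact|rot"; python3 -c "
from bench import state;s=state();print(s['moment'],s['contact_force'])"
```

```text
tcp_pos: [0.608, -0.0251, 0.1039]
tcp_rot: [[-0.297, 0.955, -0.004], [0.955, 0.297, -0.001], [0.001, -0.004, -1.0]]
contact_force: [-5.3, -2.1, 2.5]
[-0.4567784   1.20189813  0.01598204] [-5.33737512 -2.14705239  2.47127381]
```

```bash
python3 -m crank '[[-0.004,-0.0012,0,0,0],[-0.004,-0.0012,0.02,0,0],[-0.004,-0.0012,0.044,0,0],[-0.0285,-0.0088,0.044,0,0],[-0.0285,-0.0088,0.044,0,0],[-0.0285,-0.0088,0.044,0,0]]'; python3 - <<'E'
from h import *
g=lambda im:np.clip((im.astype(float)/255)**.6*255,0,255).astype(np.uint8)
s0=cv2.imread("pics/scene0.png")[:,:,::-1];s0=cv2.resize(s0,(640,400),interpolation=cv2.INTER_AREA)
a=g(grab_frame("scene"))[160:210,305:355]
b=g(s0)[160:210,305:355]
cv2.imwrite("pics/p2.png",np.hstack([cv2.resize(i,(400,400),interpolation=cv2.INTER_CUBIC) for i in(a,b)])[:,:,::-1])
c,s=np.cos(np.radians(17.3)),np.sin(np.radians(17.3))
for th in(-80,-40,0):
  for r in (0,.044):
    x=r*np.sin(np.radians(th));z=.037+r*np.cos(np.radians(th));y=.065
    p=[.5956+c*x-s*y,-.03+s*x+c*y,z];print(th,r,((proj("scene",p)[0]-[305,160])*8).round(),proj("top",p)[0].round(1))
E
```

```text
time_s: 8.18
tcp_pos: [0.5957, -0.0292, 0.1273]
tcp_rot: [[-0.296, 0.955, 0.003], [0.955, 0.296, -0.0], [-0.001, 0.002, -1.0]]
contact_force: [0.4, -0.3, -1.8]
opening: 0.0197
gripper_force: 60.6
-80 0 [194. 319.] [313.1 209.2]
-80 0.044 [101. 263.] [316.  221.8]
-40 0 [194. 319.] [313.1 209.2]
-40 0.044 [133. 229.] [314.9 215.7]
0 0 [194. 319.] [313.1 209.2]
0 0.044 [196. 236.] [312.9 206.3]
```

View pics/p2.png

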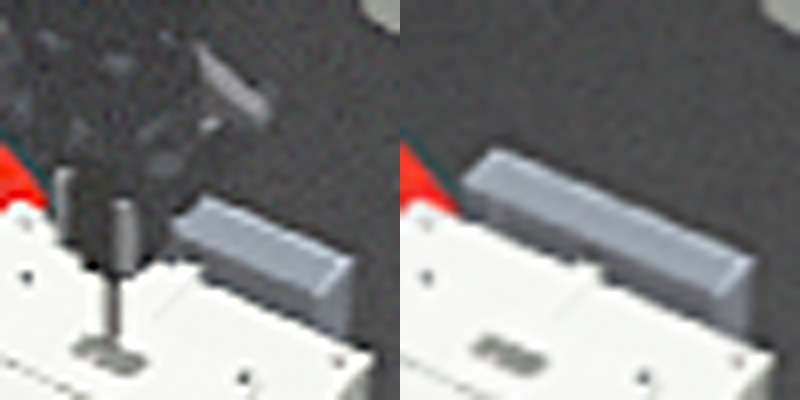

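No pointer can be seen in the scene view; only the index post shows, at crop (585,268). The blade is upright above the slot at (110,345). Second click now.

```bash
python3 -m crank '[[0,0,-0.01,0,0],[0,0,-0.02,0,0],[0,0,-0.03,0,0],[0,0,-0.044,0,0],[0,0,-0.044,0,0],[0,0,-0.044,0,0]]' | grep -E "pos|contact"; python3 -m crank '[[0.0038,0.0012,0,0,0],[0.0076,0.0024,0,0,0],[0.0115,0.0036,0,0,0],[0.0153,0.0048,0,0,0],[0.0191,0.006,0,0,0],[0.0191,0.006,0,0,0]]'| grep -E "pos|contact"; python3 -m crank '[[0.001,0.0003,0,0,0],[0.0019,0.0006,0,0,0],[0.0029,0.0009,0,0,0],[0.0038,0.0012,0,0,0],[0.0048,0.0015,0,0,0],[0.0058,0.0018,0,0,0],[0.0058,0.0018,0,0,0]]'| grep -E "pos|contact"
```

```text
tcp_pos: [0.5944, -0.029, 0.1027]
contact_force: [-0.3, 0.2, -1.3]
tcp_pos: [0.6057, -0.026, 0.1045]
contact_force: [-0.3, 0.5, -2.3]
tcp_pos: [0.6077, -0.0253, 0.1041]
contact_force: [-0.9, -0.4, -0.9]
```

```bash
python3 -m crank '[[0.001,0.0003,0,0,0],[0.002,0.0006,0,0,0],[0.002,0.0006,0,0,0]]'| grep -E "pos|contact"; python3 -m crank '[[0.001,0.0003,0,0,0],[0.001,0.0003,0,0,0]]'| grep -E "pos|contact"; python3 -m crank '[[0.0006,0.0002,0,0,0],[0.0006,0.0002,0,0,0]]'| grep -E "pos|contact"
```

```text
tcp_pos: [0.6079, -0.0252, 0.104]
contact_force: [-2.5, -0.7, 0.0]
tcp_pos: [0.608, -0.0252, 0.104]
contact_force: [-5.2, -1.0, 2.3]
tcp_pos: [0.608, -0.0251, 0.104]
contact_force: [-5.1, -2.1, 2.8]
```

```bash
python3 -m crank '[[-0.004,-0.0012,0,0,0],[-0.004,-0.0012,0.02,0,0],[-0.004,-0.0012,0.06,0,0],[-0.0285,-0.0088,0.12,0,0],[-0.0285,-0.0888,0.14,0,0],[-0.0285,-0.1688,0.14,0,0],[-0.0285,-0.2488,0.14,0,0],[-0.0285,-0.3288,0.14,0,0],[-0.0285,-0.4088,0.14,0,0],[-0.0285,-0.4888,0.14,0,0],[-0.0285,-0.5088,0.14,0,0],[-0.0285,-0.5088,0.14,0,0]]'| grep -E "pos|contact|time"; python3 - <<'E'
from h import *
t=grab_frame("top");np.save("t2.npy",t)
old=cv2.resize(cv2.imread("pics/topc.png")[:,:,::-1],(160,120),interpolation=cv2.INTER_AREA)
np.set_printoptions(linewidth=250)
y0,y1,x0,x1=186,232,303,326
n=t.astype(int).mean(2)[y0:y1,x0:x1];o=old.astype(int).mean(2)[y0-165:y1-165,x0-300:x1-300]
print((n-o).round().astype(int));
a=cv2.resize(t[165:245,295:365],(400,457),interpolation=cv2.INTER_CUBIC)
b=cv2.resize(old[0:80,0:65],(371,457),interpolation=cv2.INTER_CUBIC)
g=lambda im:np.clip((im.astype(float)/255)**.6*255,0,255).astype(np.uint8)
cv2.imwrite("pics/p3.png",g(np.hstack([a,b]))[:,:,::-1])
E
```

```text
time_s: 11.4
tcp_pos: [0.5953, -0.2825, 0.1748]
contact_force: [-0.7, 0.0, -1.3]
[[ 3  3  2 ...  0  0  0]
 [ 2  1  1 ... -3  0  1]
 [ 1 -3 -7 ...  7  3  3]
 ...
 [-2 -3  0 ... -2  5  2]
 [-5 -2 -5 ...  8  1  5]
 [-4  0 -1 ... -2 -6  0]]
```

```bash
python3 - <<'E'
from h import *
import sys
np.set_printoptions(linewidth=250,threshold=sys.maxsize)
t=np.mean([grab_frame("top").astype(float) for _ in range(4)],0);np.save("t2.npy",t)
old=cv2.resize(cv2.imread("pics/topc.png")[:,:,::-1],(160,120),interpolation=cv2.INTER_AREA).astype(float)
y0,y1,x0,x1=186,230,303,322
print("new");n=t.mean(2)[y0:y1,x0:x1];o=old.mean(2)[y0-165:y1-165,x0-300:x1-300]
for i in range(y1-y0): print(y0+i,n[i].astype(int),(n-o)[i].round().astype(int))
E
```

```text
new
186 [ 55  56  55  55  58  56  57  73 200 216 215 215 217 217 216 217 217 217 217] [ 3  1  1  0  4 -1  4 -4  7  0  2  1  0  0  0  1  1  0 -1]
187 [ 56  55  56  57  56  56  57  72 191 217 217 217 218 217 217 217 217 216 217] [  1   1   1   1  -2  -5  -6 -12   6  -1  -1   0   1  -1   0   0   0  -1  -1]
188 [ 53  56  55  81 108 134 159 153 187 216 217 218 217 217 217 217 217 217 216] [ -3   1 -12  -1   2   5  12   5   2   1  -1   1   0   0  -1   0   0  -1  -1]
189 [ 54  87 179 145 145 139 135 133 158 210 217 218 218 218 217 217 217 217 218] [ 0 -4 17  2  4  0 -2 -4 -4  1  0  0  0  1  0  0  1  0 -1]
190 [ 56  88 158 139 131 131 130 130 143 215 218 217 217 218 218 217 217 217 217] [ 1 -3  4 -5 -3 -1  0  2 -4  6  0  0  0  1  0  1 -1 -1  0]
191 [ 58  60 147 146 129 128 129 129 141 194 217 218 217 218 217 217 217 217 217] [  4 -10   4   0  -2  -1   0   0  -4   1   0  -1   1   1   0  -1   0  -2   0]
192 [ 57  58 145 146 130 130 130 129 136 190 217 217 217 218 217 217 217 218 218] [ 6 -3  8  0  1  0  0  1 -3  1  0 -1  0  0 -1  0 -1  1  1]
193 [ 56  57 107 152 131 130 131 130 130 179 217 218
[... 4711 characters left out ...]
[ 55  54  53  55  56  55  55  56  55  96  92  83  78  75  73  74 126 218 220] [ 4 -2 -5  0  4  0  0  1 -3  2 -4 -2 -3 -1  2 -1 -3  5 -2]
226 [ 53  54  55  55  54  57  55  53  55  72  82  73  74  76  75  75 100 219 219] [-1  1  2 -2  3  6 -1 -3  0  2  0 -3  1  4  3  3 -4 10 -1]
227 [ 53  55  55  55  53  56  54  57  56  65  82  75  74  74  73  73  96 184 211] [-1  2  2  4 -2  2  0  3  4 -1  2  0  1  2 -1 -1 -4  1  1]
228 [ 55  54  56  55  54  56  53  56  55  64  84  74  74  69  67  66  75 178 219] [ 1  2  0  1  0  1 -3  2  0  1  3  1 -1 -1  2  1 -6  4  4]
229 [ 55  54  55  54  55  53  55  55  57  55  69  60  58  57  58  56  60 157 219] [ 1 -1  4  2  1 -3  0 -1  3 -2  3 -1 -1 -3  1 -1 -6  4  2]
```

The top-camera differences show the pointer lying back (about -80°) before. It now stands upright at the index post: bright at pixel (312,207), and nothing along rows 210–222. Next I return the blade.

```bash
python3 -m crank '[[-0.06,-0.01,0,-0.05,0],[-0.12,-0.02,0,-0.1,0],[-0.166,-0.024,0,-0.15,0],[-0.166,-0.024,0,-0.2,0],[-0.166,-0.024,0,-0.244,0],[-0.166,-0.024,0,-0.244,0],[-0.166,-0.024,0,-0.244,0],[-0.166,-0.024,0,-0.244,0]]'; python3 - <<'E'
from h import *
g=lambda im:np.clip((im.astype(float)/255)**.6*255,0,255).astype(np.uint8)
s=state()['tcp_pos'];f=g(grab_frame("scene"));print(s,((proj("scene",[s-[0,0,.0481],[.511,-.293,.048]])-[195,190])*8).round())
crop("scene",195,190,70,70,8,"pics/stand.png",f)
E
```

```text
time_s: 12.32
tcp_pos: [0.5125, -0.2903, 0.1742]
tcp_rot: [[0.183, 0.983, 0.0], [0.983, -0.183, -0.0], [-0.0, 0.0, -1.0]]
contact_force: [0.7, 0.3, -1.3]
opening: 0.0192
gripper_force: 60.6
[ 0.51249551 -0.29025853  0.17419533] [[242. 216.]
 [265. 368.]]
```

View pics/stand.png

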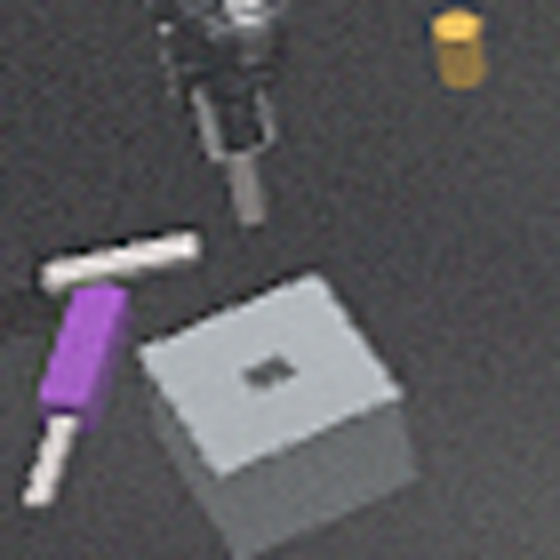

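The crop shows the tip at (248,222) and the hole at (267,372), both matching my predictions. The two free look-alikes have toppled to the left of the stand, clear of it. I centre and lower.

```bash
python3 -m crank '[[-0.002,-0.0066,0,0,0],[-0.002,-0.0066,-0.04,0,0],[-0.002,-0.0066,-0.08,0,0],[-0.002,-0.0066,-0.12,0,0],[-0.002,-0.0066,-0.13,0,0],[-0.002,-0.0066,-0.13,0,0]]'| grep -E "pos|contact"; python3 -m crank '[[0,0,-0.01,0,0],[0,0,-0.02,0,0],[0,0,-0.03,0,0],[0,0,-0.036,0,0],[0,0,-0.036,0,0]]'
```

```text
tcp_pos: [0.5099, -0.2935, 0.1067]
contact_force: [-0.2, -0.4, -1.2]
time_s: 13.28
tcp_pos: [0.5108, -0.2942, 0.0905]
tcp_rot: [[0.186, 0.983, -0.001], [0.983, -0.186, 0.001], [0.0, -0.001, -1.0]]
contact_force: [-0.3, -0.4, -1.8]
opening: 0.0195
gripper_force: 60.6
```

```bash
python3 -m crank '[[0,0,-0.015,0,0],[0,0,-0.03,0,0],[0,0,-0.045,0,0],[0,0,-0.06,0,0],[0,0,-0.066,0,0],[0,0,-0.066,0,0],[0,0,-0.066,0,0]]'
```

```text
time_s: 13.87
tcp_pos: [0.511, -0.2944, 0.0577]
tcp_rot: [[0.186, 0.983, -0.0], [0.983, -0.186, 0.0], [0.0, -0.0, -1.0]]
contact_force: [0.2, 0.9, -1.0]
opening: 0.0191
gripper_force: 60.9
```

```bash
python3 -m crank '[[0,0,-0.002,0,0],[0,0,-0.003,0,0],[0,0,-0.003,0,0]]'|grep -E "pos|contact"; python3 -m crank '[[0,0,0,0,0.2],[0,0,0,0,0.4],[0,0,0,0,0.5],[0,0,0,0,0.5],[0,0,0,0,0.5],[0,0,0.06,0,0.5],[0,0,0.12,0,0.5],[0,0,0.18,0,0.5],[0,0,0.24,0,0.5],[0,0,0.3,0,0.5],[0,0,0.36,0,0.5],[0,0,0.36,0,0.5]]'
```

```text
tcp_pos: [0.5111, -0.2945, 0.0566]
contact_force: [-0.1, 0.0, -1.1]
time_s: 15.12
tcp_pos: [0.5139, -0.2967, 0.2452]
tcp_rot: [[0.186, 0.983, 0.011], [0.983, -0.186, -0.009], [-0.007, 0.012, -1.0]]
contact_force: [0.9, -0.4, 0.8]
opening: 0.0423
gripper_force: 0.0
```

```bash
python3 -m crank '[[0,-0.08,0.05,0,0.5],[0,-0.16,0.05,0,0.5],[0,-0.24,0.05,0,0.5],[-0.05,-0.32,0.05,0,0.5],[-0.1,-0.4,0.05,0,0.5],[-0.15,-0.45,0.05,0,0.5],[-0.15,-0.45,0.05,0,0.5],[-0.15,-0.45,0.05,0,0.5]]'|grep -E "pos|contact"; python3 - <<'E'
from h import *
def avg(n): return np.mean([grab_frame(n).astype(float) for _ in range(3)],0).mean(2)
S,T=avg("scene"),avg("top")
os=cv2.resize(cv2.imread("pics/scenec.png"),(175,125),interpolation=cv2.INTER_AREA).astype(float).mean(2)
ot=cv2.resize(cv2.imread("pics/topc.png"),(160,120),interpolation=cv2.INTER_AREA).astype(float).mean(2)
def cen(im,thr):
    m=(im<thr);y,x=np.nonzero(m);return m.sum(),x.mean().round(2),y.mean().round(2)
# handle on stand, top: rows 226-250, cols 404-422
print("top handle",cen(T[228:248,406:422],100),"was",cen(ot[63:83,106:122],100))
print("scene handle",cen(S[228:239,219:233],75),"was",cen(os[58:69,34:48],75))
for r in range(206,222,2): print(r,T[r,308:318].astype(int))
for nm,a,b in(("top",T[165:285,300:460],ot),("scene",S[170:295,185:360],os)):
    y,x=np.nonzero(abs(a-b)>35);print(nm,len(x),np.c_[x,y][::6].tolist())
E
```

```text
tcp_pos: [0.4338, -0.5216, 0.2607]
contact_force: [0.4, 0.3, 0.4]
top handle (np.int64(80), np.float64(9.89), np.float64(7.34)) was (np.int64(79), np.float64(10.05), np.float64(8.23))
scene handle (np.int64(96), np.float64(8.19), np.float64(4.46)) was (np.int64(92), np.float64(7.57), np.float64(4.26))
206 [141 149 129 135 142 129 146 209 226 227]
208 [ 94 167 130 138 136 147 157 188 201 219]
210 [ 61 151 148 139 144 170 172 159 189 218]
212 [ 59  98 167 130 129 129 129 127 160 218]
214 [ 57  67 154 149 129 129 127 128 146 196]
216 [ 56  57 115 158 129 128 130 129 129 170]
218 [ 57  57  82 160 139 129 127 129 128 147]
220 [ 57  55  57 131 159 128 128 127 128 130]
top 297 [[115, 66], [120, 67], [120, 73], [114, 75], [116, 76], [144, 79], [144, 80], [143, 81], [149, 81], [148, 82], [148, 83], [139, 85], [136, 87], [136, 88], [136, 89], [130, 91], [130, 92], [128, 93], [126, 94], [123, 95], [129, 95], [127, 96], [123, 97], [129, 97], [125, 98], [120, 99], [126, 99], [118, 100], [124, 100], [108, 101], [121, 101], [106, 102], [116, 102], [122, 102], [108, 103], [116, 103], [122, 103], [111, 104], [117, 104], [108, 105], [114, 105], [120, 105], [113, 106], [119, 106], [115, 107], [113, 108], [119, 108], [119, 109], [119, 110], [120, 111]]
scene 359 [[123, 24], [144, 44], [32, 49], [29, 50], [22, 51], [28, 51], [34, 51], [22, 52], [28, 52], [15, 53], [21, 53], [27, 53], [20, 54], [30, 54], [21, 55], [20, 56], [30, 56], [22, 57], [45, 57], [24, 58], [19, 59], [37, 59], [22, 60], [18, 61], [24, 61], [18, 62], [46, 62], [10, 63], [21, 63], [5, 64], [11, 64], [21, 64], [5, 65], [16, 65], [22, 65], [8, 66], [19, 66], [4, 67], [15, 67], [21, 67], [18, 68], [43, 68], [17, 69], [43, 69], [17, 72], [19, 73], [17, 75], [15, 77], [16, 78], [14, 80], [15, 81], [15, 82], [156, 84], [12, 86], [152, 88], [142, 96], [13, 102], [151, 106], [120, 113], [128, 119]]
```

```bash
python3 -c "
from bench import *
print(finish_job())"
```

```text
the job is handed in; nothing more can be done
None
```

The job is handed in, though no score came back: two clicks brought the pointer upright at its index post, the blade is back in its stand hole (last checked in the camera images), wrist force while pushing stayed near 6 N, no listed bystander appeared to move, but the two spare look-alike tools beside the stand fell over partway through (cause unknown).

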